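# Tip a cast inkstone blank out of its mould and lay it on the next drying stand

### The job

The reddish cast inkstone blank sits flush in its wooden mould: gently press its end down at the red-painted edge until it tips and its other end stands up, then grip it there and lift it out. Set it down gently, flat and centred lengthwise on the plinth of the drying stand with two brass studs, the next in order after the one-stud stand that is already taken. Leave the grey blank and everything else on the bench as they are.

Things in the scene. Friction and masses are not known exactly. Their poses are not given: they have to be found in the camera images.
- blank: reddish-brown cast inkstone blank, 130 x 56 x 26 (x, y, z), about 0.5 kg; origin at the centre of its underside, x along its length, z up out of its dished top (dish 60 x 36, 2 deep, in the middle; the 35 mm at each end is flat). It starts in the mould's cavity, its top flush with the mould's top.
- mould: pale wooden mould, fixed, 170 x 110 x 63; origin under its centre, x along it, z up. Cavity 60 wide (blank has 2 mm play each side), from x=-70 to +70.5. Its floor is at z=37 for x>0 and drops to z=8 for x<0, the end with the red rim.
- mould_edge (a point): middle of the floor's edge inside the mould (mould x=0, z=37), axes as the mould's. The blank's centre starts about 3.5 mm to the +x side of it. With its -x end pushed down until it bottoms, the blank tips about 28 degrees over this edge and stays so, its +x end standing out of the mould by up to 29 mm.
- old_blank: slate-grey cast blank already lying on the one-stud stand, same shape: 130 x 56 x 26 (x, y, z), about 0.5 kg; origin at the centre of its underside, x along its length, z up out of its dished top (dish 60 x 36, 2 deep, in the middle; the 35 mm at each end is flat). To be left alone.
- stand1: fixed drying stand with one brass stud (16 dia, 3 high) across each end: dark base 180 x 76 x 8 carrying a pale plinth 100 (x) x 40 (y), its top at z=30; origin at the centre of the base's underside, x along its length, z up.
- stand2: fixed drying stand with two brass studs (16 dia, 3 high) across each end: dark base 180 x 76 x 8 carrying a pale plinth 100 (x) x 40 (y), set to any height: its flat top is somewhere between z=22 and z=42 (not reported; it stays put under the blank); origin at the centre of the base's underside, x along its length, z up.
- stand3: fixed drying stand with three brass studs (16 dia, 3 high) across each end: dark base 180 x 76 x 8 carrying a pale plinth 100 (x) x 40 (y), set to any height: its flat top is somewhere between z=22 and z=42 (not reported; it stays put under the blank); origin at the centre of the base's underside, x along its length, z up.
- inkstone: round finished inkstone on the dark carving board, 100 dia x 21 high; origin under its centre. Bystander.
- chisel_a: wood-handled chisel lying flat, 180 long, along its x, 22 high. Bystander.
- chisel_b: second such chisel. Bystander.
- rub_a: grey rubbing block 60 x 45 x 28; origin under its centre. Bystander.
- rub_b: grey rubbing block 70 x 40 x 25; origin under its centre. Bystander.
- mallet: small mallet lying on its side, 200 long. Bystander.
- brush: dusting brush lying flat, 170 long. Bystander.
There are look-alikes about, which are no part of the job. Leave any green or pink look-alike of the blank alone. What is shaped like the mould but green is not meant.

How it is judged:
By the outcome, as a careful person would: the job done as asked, in the order asked, and still so for the second after the job is handed in, with the robot touching nothing.
It also fails if it takes over 45 s, if anything falls off the work surface, if the arm or the gripper's body presses on something with over 40 N, if the wrist force passes 120 N, or if a joint passes its speed limit or range.

### The arm

A 6-joint arm with a two-finger parallel gripper is mounted at the origin on the work surface. World frame = base frame: x ahead of the robot, y to its left, z up, the work surface at z = 0. Lengths are in m, angles in rad, forces in N, time in s.
With the tool pointing down it reaches from about 0.375 to 0.975 m from the base axis. Payload 3.8 kg.
Tool frame: the origin (TCP) lies midway between the tips of the shut fingers; the grasp point (between the pads) lies 19 mm behind it; z points along the fingers, y is the line along which they close (so a half turn about z gives the same grasp; the last joint's range is limited). The gripper opens to 85 mm and grips with 20 to 120 N. Pads are 22 mm wide; open, the fingers measure 114 mm over their backs; the gripper's body (76 mm by 85 mm) begins 54 mm behind the grasp point. The pads swing forward as they close: fully open they stand 13 mm farther back than shut.
Start: joints at [-1.213, 0.264, 1.604, -0, 1.274, -0.037], TCP at [0.26, -0.623, 0.231] pointing down, gripper open.
Joint ranges: [-2.63, 2.63], [-0.94, 2.18], [0.31, 2.57], [-1.31, 4.45], [0, 2.66], [-2.55, 2.55]. Speed limits (rad/s): [2.57, 2.57, 3.14, 3.14, 3.14, 3.14].

### API

Orientations are given as a rotation vector (axis times angle).
In Python, from workcell import * gives the robot as it stands. The module is installed in compiled form; this text tells all that it offers.
- The arm moves only by the tool apply_moves, never from a script. Its arguments are lists of equal length, an entry for each row: "fingers": the opening, from 0 (shut) to 1 (fully open); "travel": the shift along the tool's x, y, z normalised to -1 to 1, where 1 is 0.05 m, a list of three; "rotation": the turn, a rotation vector about the tool's x, y, z normalised to -1 to 1, where 1 is 6 degrees, a list of three. In form: {"fingers": [fingers, ...], "travel": [[dx, dy, dz], ...], "rotation": [[ax, ay, az], ...]}. A call has 1 to 12 rows; each row shifts and turns the commanded pose from where the row before left it, along the tool's axes as they then stand; what a row does not reach is not made up. A row lasts 1/10 s, in which the tool goes at most 50 mm and 8.59 degrees, less where a joint would pass 70% of its speed; a pose out of reach is approached as far as the arm can. A call with a number of a shift or a turn outside -1 to 1 is refused whole. A call with a gripper value outside its range is refused whole. The fingers move at their own pace and stop on an object; "newtons" is the grip in N (left out, the last holds). Time passes only in rows, so rows that do not move let the fingers close. It gives the time, the measured TCP pose, the force, the opening and the grip force at its end, in the units of the state.
- read_state(): the state, without advancing time (a new reading comes with each control period).
- read_camera(name): name is "scene" or "side" or "wrist"; returns a dict with "image" (420x560x3 uint8, red, green, blue), "fx", "fy", "cx", "cy" (pixels), "extrinsics" (4x4, takes a point from world to camera coordinates). Camera axes: x right, y down, z forward; pixel columns grow to the right and rows downward; lengths in m; the calibration is good to about 2 mm. The wrist camera is an equidistant fisheye: a pixel r from the principal point sees the ray r / f radians off the axis. A picture is of the moment at which its call begins. There is no depth.
- finish_job(): hands the job in; it is judged then, once.
Trained networks look in the newest picture that a camera, given by its name, has taken for a name from the list of things; names that differ only in an ending like _2 or _b are one class to them, and where a whole thing is asked for, a point or a joint stands for the part that bears it (a point fixed in the world has none). Each returns a list of dicts, best first, with "p" (0 to 1); they miss things now and then, are a little off and sometimes report something else, mostly with a low value. They report only what shows in the picture. A call takes as long as a camera call. They do not tell look-alikes from the thing itself.
- regions_of(camera, name): "mask" (420x560 bool, what is visible of it) and "bbox" ([left, top, width, height] in pixels, round what is visible of it).
- tip_of(camera, name): "location" ([column, row] in pixels: a listed point, or the origin of a listed thing).
The state is a dict: "time": time; "q": joint angles; "joint_vel": joint speeds; "joint_torque": joint torques, N m; "tool_pos": TCP position; "tcp_rot": TCP orientation; "wrist_force": force on the tool from outside, world axes, zero at the start; "torque": the same for the moment, N m; "width": opening from 0.0 (shut) to 1.0 (fully open); "grip_force": force on a finger pad.
Only numpy, scipy, OpenCV 4.12 (cv2) and the standard library are available. Lean on these libraries where they do the work, as an engineer would, in place of code of your own. Each camera call takes 0.05 s, during which the arm holds its last target. There are 200 camera calls.

## Working session

There is one attempt and no reset: what is moved stays moved. The work goes in short steps, Python scripts to look and compute and a tool call to move; the robot and the scene stay as the last step left them, time stands still between calls to the robot, and variables do not carry over. Pictures are saved under pics/ and viewed, at most 12 in all, crops included, and the job is handed in when it is done.

Besides the shell and the picture viewer there is one more tool, called after ">>>" as name(argument=value, ...) on one line, values as JSON. apply_moves: Moves the arm, as the interface text tells. Scaled input: -1 to 1 covers 0.05 m each way for a shift and 6 degrees each way for a turn. Its arguments: {"type":"object","properties":{"fingers":{"type":"array","items":{"type":"number"}},"travel":{"type":"array","items":{"type":"array","items":{"type":"number"}}},"rotation":{"type":"array","items":{"type":"array","items":{"type":"number"}}},"newtons":{"type":"number"}},"required":["fingers","travel","rotation"]}

```bash
mkdir -p pics; python3 - <<'E'
from workcell import *
import cv2,numpy as np
s=read_state();print(s)
for n in ["scene","side"]:
    c=read_camera(n);cv2.imwrite(f"pics/{n}0.png",c["image"][:,:,::-1]);print(n,c["fx"],c["fy"],c["cx"],c["cy"],np.round(c["extrinsics"],4).tolist())
    for t in ["blank","mould","mould_edge","stand1","stand2","stand3","old_blank"]:
        print(t,[(np.round(d["location"],1).tolist(),round(d["p"],2)) for d in tip_of(n,t)][:4])
E
```

```text
{'time': 0.0, 'q': array([-1.21289916e+00,  2.64767377e-01,  1.60539349e+00, -2.63865982e-06,
        1.27372210e+00, -3.68810522e-02]), 'joint_vel': array([-4.72809824e-04, -3.09232350e-04,  2.48754284e-04, -3.30435003e-04,
       -8.11063594e-04, -5.25494904e-06]), 'joint_torque': array([-7.23943012e-04, -5.15114808e+01, -3.67317224e+01, -1.42732092e-04,
        1.30556009e-02,  2.98156874e-05]), 'tool_pos': array([ 0.25935408, -0.6223744 ,  0.22994194]), 'tcp_rot': array([-3.07837215e+00, -6.15655017e-01,  5.78465629e-04]), 'wrist_force': array([ 0.30274433, -0.46426394,  0.23989928]), 'torque': array([-0.01922657,  0.00697196,  0.01163565]), 'grip_force': 0.0, 'width': 1.0014241059220053}
scene 409.6356752498737 409.6356752498737 281.31911707627467 213.7961084503824 [[0.875, 0.484, -0.0044, -0.4549], [0.3444, -0.629, -0.6969, -0.1483], [-0.3401, 0.6083, -0.7172, 1.4805], [0.0, 0.0, 0.0, 1.0]]
blank [([185.6, 236.5], 0.83), ([233.3, 209.1], 0.65), ([273.6, 236.2], 0.59)]
mould [([276.7, 243.6], 0.83), ([254.7, 166.2], 0.66), ([300.3, 204.2], 0.5), ([319.8, 181.6], 0.31)]
mould_edg
[... 277 characters left out ...]
02.5], 0.28)]
old_blank [([301.9, 205.9], 0.95)]
side 380.35199451585737 380.35199451585737 283.85753284100787 211.1600633368513 [[-0.9996, -0.0216, -0.02, 0.5049], [-0.0003, 0.6883, -0.7254, 0.0217], [0.0295, -0.7251, -0.688, 0.9453], [0.0, 0.0, 0.0, 1.0]]
blank [([345.2, 214.6], 0.63), ([272.2, 187.7], 0.6)]
mould [([269.6, 196.2], 0.66), ([382.4, 286.5], 0.59), ([217.9, 158.4], 0.19)]
mould_edge [([387.5, 277.8], 0.64)]
stand1 [([262.9, 241.1], 0.93), ([293.0, 162.6], 0.81), ([272.6, 306.7], 0.61)]
stand2 [([262.9, 241.1], 0.93), ([293.0, 162.6], 0.81), ([272.6, 306.7], 0.61)]
stand3 [([262.9, 241.1], 0.93), ([293.0, 162.6], 0.81), ([272.6, 306.7], 0.61)]
old_blank [([264.2, 230.7], 0.7)]
```

```bash
python3 - <<'E'
import cv2
a=cv2.imread("pics/scene0.png")[100:340,120:420];cv2.imwrite("pics/scene0c.png",cv2.resize(a,(750,600),interpolation=3))
a=cv2.imread("pics/side0.png");cv2.imwrite("pics/side0c.png",cv2.resize(a,(800,600),interpolation=3))
E
```

```text
(no output)
```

View pics/scene0c.png

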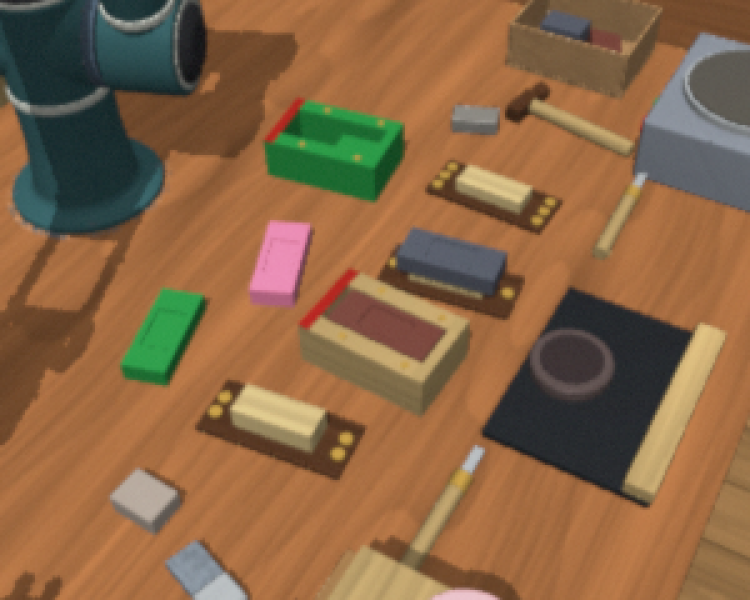

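View pics/side0c.png

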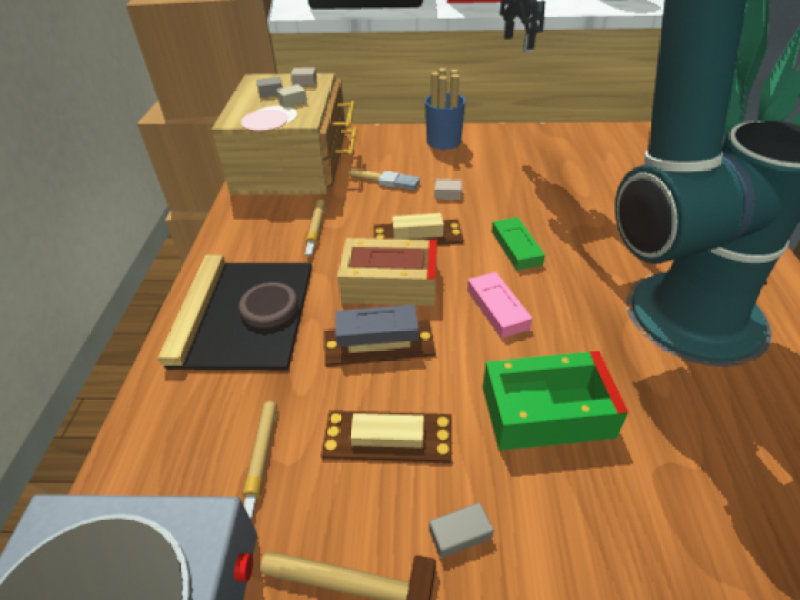

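The scene view shows the wooden mould, red rim toward the robot, at about (276,236) px. The two-stud stand is at (233,271), and the grey blank on stand1 is at (302,210). In the side view the mould is at (270,190) and stand2 at (293,160), partly behind it.

```bash
cat > h.py <<'E'
from workcell import *
import cv2,numpy as np
from scipy.optimize import minimize
from scipy.spatial.transform import Rotation as R
def proj(c,P,name):
    E=np.array(c["extrinsics"]);q=np.atleast_2d(P)@E[:3,:3].T+E[:3,3]
    if name=="wrist":
        r=np.hypot(q[:,0],q[:,1])+1e-12;th=np.arctan2(r,q[:,2]);u=q[:,:2]/r[:,None]*th[:,None]
    else: u=q[:,:2]/q[:,2:]
    return u*[c["fx"],c["fy"]]+[c["cx"],c["cy"]]
def ray(c,px,name):
    E=np.array(c["extrinsics"]);u=(np.array(px)-[c["cx"],c["cy"]])/[c["fx"],c["fy"]]
    if name=="wrist":
        th=np.linalg.norm(u);d=np.r_[u/(th+1e-12)*np.sin(th),np.cos(th)]
    else: d=np.r_[u,1]
    return -E[:3,:3].T@E[:3,3],E[:3,:3].T@d
def onz(c,px,z,name):
    o,d=ray(c,px,name);return o+d*(z-o[2])/d[2]
def box(x0,x1,y0,y1,z0,z1,n=9):   # edge points of a box
    g=np.array([[a,b,e] for a in np.linspace(x0,x1,n) for b in np.linspace(y0,y1,n) for e in (z0,z1)]);return g
def place(p,P): # p=x,y,yaw
    c,s=np.cos(p[2]),np.sin(p[2]);return P@np.array([[c,s,0],[-s,c,0],[0,0,1]])+[p[0],p[1],0]
def iou(c,name,mask,sets,K=4):
    m=np.zeros((420*K,560*K),np.uint8)
    for P in sets:
        h=cv2.convexHull(((proj(c,P,name)+.5)*K-.5).round().astype(np.int32));cv2.fillConvexPoly(m,h,1)
    M=cv2.resize(mask.astype(np.uint8),(560*K,420*K),interpolation=0)
    return (m&M).sum()/max(1,(m|M).sum())
def fit(p0,obs,model):  # obs: (c,name,mask); model(p)->sets
    f=lambda p:-sum(iou(c,n,m,model(p)) for c,n,m in obs)
    s0=np.array([p0]+[np.array(p0)+d for d in np.diag([.01,.01,.1,.005][:len(p0)])])
    r=minimize(f,p0,method="Nelder-Mead",options=dict(initial_simplex=s0,xatol=1e-5,fatol=1e-5,maxiter=300));return r.x,-r.fun/len(obs)
MOULD=lambda p:[place(p,box(-.085,.085,-.055,.055,0,.063))]
def STAND(p): return [place(p,box(-.09,.09,-.038,.038,0,.008)),place(p,box(-.05,.05,-.02,.02,0,p[3]))]
def near(ds,px,r=25):
    for d in ds:
        b=d["bbox"]
        if np.hypot(b[0]+b[2]/2-px[0],b[1]+b[3]/2-px[1])<r: return d["mask"]
E
cat > fit1.py <<'E'
from h import *
mo=[];so=[]
for n,pm,ps in [("scene",(274,234),(232,272)),("side",(272,190),None)]:
    c=read_camera(n)
    m=near(regions_of(n,"mould"),pm)
    if m is None: print(n,"no mould")
    else: mo.append((c,n,m))
    if ps:
        m=near(regions_of(n,"stand2"),ps)
        if m is not None: so.append((c,n,m))
c=mo[0][0]
p0=onz(c,(276.7,243.6),0.0,"scene");q0=onz(c,(233,271.6),.008,"scene");print(p0,q0)
for o in [mo[:1],mo[1:],mo]:
    if o: print("mould",fit([p0[0],p0[1],0.],o,MOULD))
if so: print("stand",fit([q0[0],q0[1],0.,.03],so,STAND))
E
python3 fit1.py
```

```text
[ 0.54791809 -0.07976583  0.        ] [ 0.49329343 -0.235518    0.008     ]
mould (array([ 0.53659042, -0.07848065, -0.04220438]), np.float64(0.7386201389056941))
mould (array([ 0.53792606, -0.07998421, -0.03663219]), np.float64(0.746922688226377))
mould (array([ 0.5377006 , -0.07882839, -0.04374197]), np.float64(0.7388838446573915))
stand (array([ 0.48530642, -0.2309881 ,  0.10605453,  0.03302645]), np.float64(0.9456023773164389))
```

```bash
cat >> h.py <<'E'
def down(yaw,tilt=0):  # tool z down, tool x at yaw; tilt = turn about tool y
    return R.from_euler("z",yaw)*R.from_euler("x",np.pi)*R.from_euler("y",tilt)
def plan(pos,rot,n,start=None):
    s=read_state();p=np.array(s["tool_pos"]);r=R.from_rotvec(s["tcp_rot"])
    if start: p,r=start
    T=[];W=[]
    for k in range(n,0,-1):
        t=np.round(r.inv().apply((np.array(pos)-p)/k)/.05,3);w=np.round((r.inv()*rot).as_rotvec()/k/np.radians(6),3)
        p=p+r.apply(t*.05);r=r*R.from_rotvec(w*np.radians(6));T.append((t+0).tolist());W.append((w+0).tolist())
    print('"travel":',T,'"rotation":',W)
    return p,r
E
python3 - <<'E'
from h import *
plan([.5,-.16,.30],down(-.04),12)
E
```

```text
"travel": [[0.667, -0.558, -0.115], [0.646, -0.582, -0.115], [0.624, -0.605, -0.114], [0.602, -0.627, -0.115], [0.579, -0.649, -0.114], [0.555, -0.669, -0.115], [0.531, -0.689, -0.114], [0.505, -0.708, -0.115], [0.479, -0.726, -0.114], [0.453, -0.743, -0.115], [0.426, -0.758, -0.114], [0.397, -0.774, -0.115]] "rotation": [[0.0, 0.0, 0.346], [0.0, 0.0, 0.346], [0.0, 0.0, 0.346], [0.0, 0.0, 0.346], [0.0, 0.0, 0.346], [0.0, 0.0, 0.346], [0.0, 0.0, 0.346], [0.0, 0.0, 0.346], [0.0, 0.0, 0.346], [0.0, 0.0, 0.346], [0.0, 0.0, 0.346], [0.0, 0.0, 0.346]]
```

>>> apply_moves(fingers=[1,1,1,1,1,1,1,1,1,1,1,1], travel=[[0.67,-0.56,-0.12],[0.65,-0.58,-0.12],[0.62,-0.6,-0.12],[0.6,-0.63,-0.12],[0.58,-0.65,-0.12],[0.55,-0.67,-0.12],[0.53,-0.69,-0.12],[0.5,-0.7,-0.12],[0.48,-0.73,-0.12],[0.45,-0.74,-0.12],[0.43,-0.76,-0.12],[0.4,-0.77,-0.12]], rotation=[[0,0,0.35],[0,0,0.35],[0,0,0.35],[0,0,0.35],[0,0,0.35],[0,0,0.35],[0,0,0.35],[0,0,0.35],[0,0,0.35],[0,0,0.35],[0,0,0.35],[0,0,0.35]])

```text
time: 2.25
tool_pos: [0.5015, -0.1593, 0.3039]
tcp_rot: [3.14, -0.073, 0.001]
wrist_force: [-0.2, 0.5, -0.1]
width: 0.998
grip_force: 0.0
```

```bash
python3 - <<'E'
from h import *
c=read_camera("wrist");cv2.imwrite("pics/w1.png",cv2.resize(c["image"][:,:,::-1],(800,600),interpolation=3))
s=read_state();print(s["tool_pos"],s["tcp_rot"],s["time"],np.round(c["extrinsics"],3).tolist(),c["fx"])
print([proj(c,[x,y,z],"wrist").round(0).tolist() for x,y,z in [(.54,-.08,.063),(.485,-.231,.03)]])
for t in ["mould","blank","stand2"]:
    print(t,[(d["bbox"],round(d["p"],2)) for d in regions_of("wrist",t)])
E
```

```text
[ 0.50458894 -0.15385154  0.30507967] [-3.13610182  0.0700577  -0.00770318] 2.3 [[-0.046, -0.999, 0.001, -0.136], [-0.955, 0.045, 0.293, 0.428], [-0.293, 0.012, -0.956, 0.598], [0.0, 0.0, 0.0, 1.0]] 325.19226210127806
[[[206.0, 144.0]], [[329.0, 177.0]]]
mould [([26.9, 246.7, 87.6, 76.8], 0.79), ([160.5, 72.7, 95.6, 144.3], 0.69)]
blank [([144.7, 234.8, 86.6, 56.6], 0.88), ([257.4, 267.7, 87.9, 57.1], 0.87), ([181.9, 88.5, 51.4, 108.8], 0.59)]
stand2 [([84.1, 76.6, 70.6, 126.1], 0.88), ([289.9, 106.0, 67.8, 129.8], 0.85), ([10.5, 108.6, 46.1, 111.1], 0.6), ([73.9, 93.9, 60.3, 99.6], 0.25)]
```

View pics/w1.png

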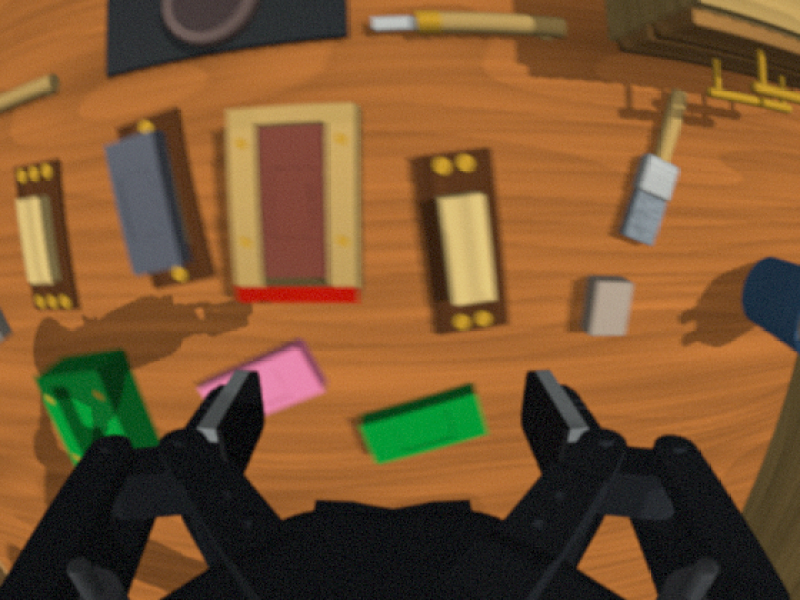

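The wrist view shows the mould at (205,140) px with its red rim nearest the robot, and the two-stud stand at (323,170). Next I fit both poses from all three cameras together.

```bash
cat > fit2.py <<'E'
from h import *
def hull(m):
    k=np.zeros(m.shape,np.uint8);cv2.fillConvexPoly(k,cv2.convexHull(cv2.findNonZero(m.astype(np.uint8))),1);return k>0
mo=[];so=[]
for n,pm,ps in [("wrist",(205,144),(323,170)),("scene",(274,234),(232,272)),("side",(272,190),None)]:
    c=read_camera(n)
    m=near(regions_of(n,"mould"),pm)
    if m is not None: mo.append((c,n,hull(m)))
    m=ps and near(regions_of(n,"stand2"),ps)
    if m is not None: so.append((c,n,m))
for o in [[a] for a in mo]+[mo]: print("mould",o[0][1],fit([.54,-.079,-.04],o,MOULD))
for o in [[a] for a in so]+[so]: print("stand",o[0][1],fit([.487,-.231,.1,.032],o,STAND))
E
python3 fit2.py
```

```text
mould wrist (array([ 0.53799058, -0.07999925, -0.04518463]), np.float64(0.9824071259342897))
mould scene (array([ 0.53554957, -0.07936312, -0.04861808]), np.float64(0.9741313968556689))
mould side (array([ 0.53709898, -0.08014057, -0.06610093]), np.float64(0.9489960766212786))
mould wrist (array([ 0.53737476, -0.07976367, -0.04930478]), np.float64(0.9651454892991188))
stand wrist (array([ 0.48771383, -0.23147689,  0.1070643 ,  0.03427424]), np.float64(0.9777411228944608))
stand scene (array([ 0.48589023, -0.22988815,  0.13232424,  0.03354783]), np.float64(0.9235140403998506))
stand wrist (array([ 0.48744072, -0.23115011,  0.10585693,  0.03649179]), np.float64(0.9455144252167862))
```

```bash
python3 - <<'E'
from h import *
e=plan([.488,-.0775,.085],down(-.047),7)
E
```

```text
"travel": [[-0.047, -0.239, 0.623], [-0.047, -0.239, 0.623], [-0.047, -0.239, 0.623], [-0.047, -0.239, 0.623], [-0.046, -0.239, 0.624], [-0.047, -0.239, 0.623], [-0.046, -0.239, 0.624]] "rotation": [[0.0, 0.0, 0.001], [0.0, 0.0, 0.0], [0.0, 0.001, 0.001], [0.0, 0.0, 0.0], [0.0, 0.001, 0.001], [0.0, 0.0, 0.0], [0.0, 0.001, 0.001]]
```

>>> apply_moves(fingers=[0,0,0,0,0,0,0,0,0], newtons=40, travel=[[-0.05,-0.24,0.62],[-0.05,-0.24,0.62],[-0.05,-0.24,0.62],[-0.05,-0.24,0.62],[-0.05,-0.24,0.62],[-0.05,-0.24,0.62],[-0.05,-0.24,0.62],[0,0,0],[0,0,0]], rotation=[[0,0,0],[0,0,0],[0,0,0],[0,0,0],[0,0,0],[0,0,0],[0,0,0],[0,0,0],[0,0,0]])

```text
time: 3.75
tool_pos: [0.4869, -0.0766, 0.0863]
tcp_rot: [3.141, -0.07, -0.002]
wrist_force: [0.1, 0.8, 1.0]
width: 0.0
grip_force: 0.0
```

>>> apply_moves(fingers=[0,0,0,0,0,0,0,0,0,0,0], travel=[[0,0,0.15],[0,0,0.15],[0,0,0.06],[0,0,0.06],[0,0,0.06],[0,0,0.06],[0,0,0.06],[0,0,0.04],[0,0,0.04],[0,0,0.04],[0,0,0]], rotation=[[0,0,0],[0,0,0],[0,0,0],[0,0,0],[0,0,0],[0,0,0],[0,0,0],[0,0,0],[0,0,0],[0,0,0],[0,0,0]])

```text
time: 4.85
tool_pos: [0.487, -0.0762, 0.05]
tcp_rot: [-3.141, 0.071, 0.001]
wrist_force: [0.1, -0.1, -0.4]
width: -0.002
grip_force: 0.0
```

>>> apply_moves(fingers=[0,0,0,0,0], travel=[[0,0,0.04],[0,0,0.04],[0,0,0.03],[0,0,0],[0,0,0]], rotation=[[0,0,0],[0,0,0],[0,0,0],[0,0,0],[0,0,0]])

```text
time: 5.35
tool_pos: [0.4872, -0.0763, 0.0448]
tcp_rot: [-3.141, 0.071, 0.0]
wrist_force: [1.0, -0.0, 0.7]
width: -0.005
grip_force: 0.0
```

```bash
python3 - <<'E'
from h import *
for i,n in enumerate(["side","scene"]):
    c=read_camera(n)
    im=c["image"][140:240,210:340] if i==0 else c["image"][190:290,210:340]
    cv2.imwrite(f"pics/t{i}.png",cv2.resize(im[:,:,::-1],(400,308),interpolation=3))
cv2.imwrite("pics/tip.png",np.hstack([cv2.imread("pics/t0.png"),cv2.imread("pics/t1.png")]))
s=read_state();print(s["tool_pos"],s["wrist_force"])
E
```

```text
[ 0.48717478 -0.07625966  0.04478426] [-0.48230856  0.7439794   1.16458097]
```

View pics/tip.png

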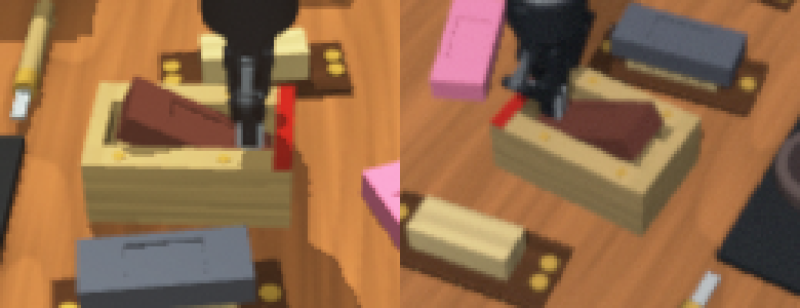

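Both views show the blank tipped, its far end standing up out of the mould at about (130,110) in the left panel. I'll press slightly further to make sure it has bottomed, then raise the arm.

>>> apply_moves(fingers=[0,0,0,0], travel=[[0,0,0.03],[0,0,0.03],[0,0,0],[0,0,0]], rotation=[[0,0,0],[0,0,0],[0,0,0],[0,0,0]])

```text
time: 5.85
tool_pos: [0.4875, -0.0763, 0.044]
tcp_rot: [3.141, -0.071, -0.0]
wrist_force: [-6.4, 1.0, 16.3]
width: 0.001
grip_force: 9.2
```

```bash
cat >> h.py <<'E'
M=np.array([.5377,-.0798]);MY=-.047
def mw(x,z): return [M[0]+np.cos(MY)*x,M[1]+np.sin(MY)*x,z]
E
python3 - <<'E'
from h import *
T=np.radians(28)
a=plan(mw(-.045,.13),down(MY,.0),3)
b=plan(mw(.0196,.120),down(MY,T),6,a)
E
```

```text
"travel": [[0.035, 0.008, -0.574], [0.035, 0.007, -0.573], [0.035, 0.008, -0.574]] "rotation": [[0.0, 0.0, 0.007], [0.0, 0.0, 0.006], [0.0, 0.0, 0.007]]
"travel": [[0.215, 0.0, 0.033], [0.212, 0.0, 0.051], [0.207, 0.0, 0.068], [0.201, 0.0, 0.085], [0.194, 0.0, 0.1], [0.184, 0.0, 0.116]] "rotation": [[0.0, 0.778, 0.0], [0.0, 0.778, 0.0], [0.0, 0.778, 0.0], [0.0, 0.778, 0.0], [0.0, 0.778, 0.0], [0.0, 0.777, 0.0]]
```

>>> apply_moves(fingers=[0,0,0,0.9,0.9,0.9,0.9,0.9,0.9,0.9,0.9], travel=[[0.03,0.01,-0.57],[0.03,0.01,-0.57],[0.03,0.01,-0.57],[0.22,0,0.03],[0.21,0,0.05],[0.21,0,0.07],[0.2,0,0.09],[0.19,0,0.1],[0.18,0,0.12],[0,0,0],[0,0,0]], rotation=[[0,0,0],[0,0,0],[0,0,0],[0,0.78,0],[0,0.78,0],[0,0.78,0],[0,0.78,0],[0,0.78,0],[0,0.78,0],[0,0,0],[0,0,0]])

```text
time: 6.95
tool_pos: [0.5555, -0.0808, 0.1165]
tcp_rot: [3.038, -0.069, 0.756]
wrist_force: [0.6, 0.4, -0.5]
width: 0.901
grip_force: 0.0
```

```bash
cat > look.py <<'E'
import sys
from h import *
c=read_camera("wrist");cv2.imwrite(f"pics/{sys.argv[1]}.png",cv2.resize(c["image"][:,:,::-1],(640,480),interpolation=3))
s=read_state();print(s["time"],s["tool_pos"],s["tcp_rot"],s["wrist_force"],s["width"])
E
python3 look.py w2; python3 - <<'E'
from h import *
plan(mw(.0477,.067),down(MY,np.radians(28)),6)
c=read_camera("wrist")
T=np.radians(28);u=np.array([np.cos(T),np.sin(T)]);n=np.array([-np.sin(T),np.cos(T)])
t=np.array([.048,.092])
for y in (.028,-.028):
  for q in (t,t-.13*u): 
    w=mw(*q);w=[w[0]+.047*y,w[1]+y,w[2]];print(proj(c,w,"wrist")*640/560)
E
```

```text
7.0 [ 0.55634128 -0.08093583  0.11722382] [ 3.03678567 -0.06824966  0.75784772] [ 0.59488425  0.16699091 -0.68447684] 0.9030223895995051
"travel": [[0.007, -0.001, 0.193], [0.007, -0.001, 0.193], [0.007, -0.001, 0.193], [0.007, 0.0, 0.193], [0.006, -0.001, 0.194], [0.007, 0.0, 0.193]] "rotation": [[-0.001, -0.001, 0.003], [-0.002, -0.001, 0.003], [-0.001, -0.001, 0.003], [-0.002, 0.0, 0.003], [-0.001, -0.001, 0.003], [-0.002, 0.0, 0.002]]
[[258.21032293 247.62100217]]
[[271.29662274 428.24692364]]
[[368.04311918 247.86493974]]
[[354.34464838 428.44206367]]
```

View pics/w2.png

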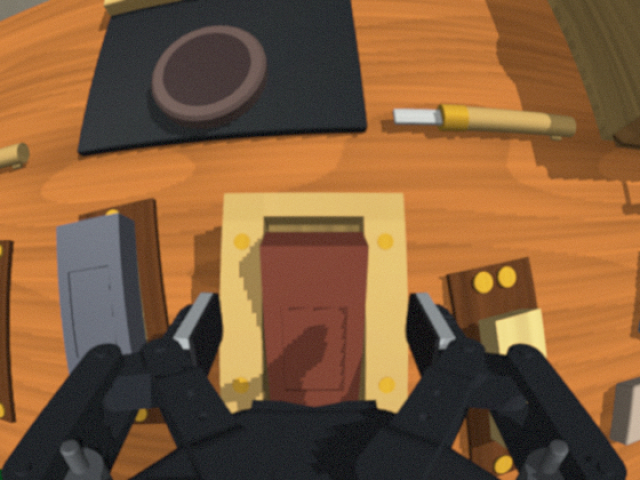

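The blank's raised top edge shows at row 247, columns 262–367, which matches the model's 248 and 258–368. I'm descending to grip.

>>> apply_moves(fingers=[0.9,0.9,0.9,0.9,0.9,0.9,0.9,0.9], travel=[[0.01,0,0.19],[0.01,0,0.19],[0.01,0,0.19],[0.01,0,0.19],[0,0,0.19],[0,0,0.1],[0,0,0.1],[0,0,0]], rotation=[[0,0,0],[0,0,0],[0,0,0],[0,0,0],[0,0,0],[0,0,0],[0,0,0],[0,0,0]])

```text
time: 7.85
tool_pos: [0.5847, -0.0821, 0.0661]
tcp_rot: [3.037, -0.068, 0.757]
wrist_force: [-0.4, -0.2, -0.5]
width: 0.902
grip_force: 0.0
```

```bash
python3 look.py w3;  python3 - <<'E'
from h import *
plan(mw(.0477,.067),down(MY,np.radians(28)),1)
E
```

```text
7.9 [ 0.58484671 -0.0821056   0.06661425] [ 3.03686394 -0.06836325  0.75826467] [-0.62791896 -0.17525994 -0.74216009] 0.9037552572771889
"travel": [[0.012, -0.002, -0.002]] "rotation": [[-0.01, -0.006, 0.016]]
```

View pics/w3.png

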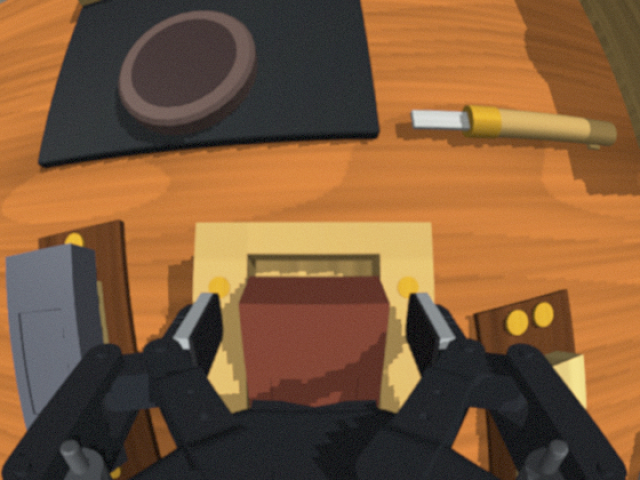

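The blank sits between the pads, clear of the rim. I'm closing on it.

>>> apply_moves(fingers=[0.6,0.5,0.5,0.5,0.5,0.5,0.5], newtons=90, travel=[[0,0,0],[0,0,0],[0,0,0],[0,0,0],[0,0,0],[0,0,0],[0,0,0]], rotation=[[0,0,0],[0,0,0],[0,0,0],[0,0,0],[0,0,0],[0,0,0],[0,0,0]])

```text
time: 8.6
tool_pos: [0.5852, -0.0823, 0.0675]
tcp_rot: [3.036, -0.068, 0.76]
wrist_force: [-3.1, -1.3, 5.2]
width: 0.63
grip_force: 97.0
```

>>> apply_moves(fingers=[0.5,0.5,0.5,0.5,0.5,0.5,0.5,0.5], travel=[[0.05,0,-0.09],[0.05,0,-0.09],[0.09,0,-0.18],[0.14,0,-0.26],[0.19,0,-0.35],[0.19,0,-0.35],[0.19,0,-0.35],[0,0,0]], rotation=[[0,0,0],[0,0,0],[0,0,0],[0,0,0],[0,0,0],[0,0,0],[0,0,0],[0,0,0]])

```text
time: 9.4
tool_pos: [0.588, -0.0828, 0.1665]
tcp_rot: [3.032, -0.068, 0.77]
wrist_force: [1.1, -0.2, -4.3]
width: 0.632
grip_force: 96.1
```

```bash
python3 look.py w4; python3 - <<'E'
from h import *
c=read_camera("side");cv2.imwrite("pics/s4.png",cv2.resize(c["image"][100:260,180:400,::-1],(660,480),interpolation=3))
E
```

```text
9.45 [ 0.5867     -0.08249956  0.16428988] [ 3.03391446 -0.06789215  0.76531611] [-0.02302648  0.06326097 -4.36260319] 0.6327698645035599
```

View pics/s4.png

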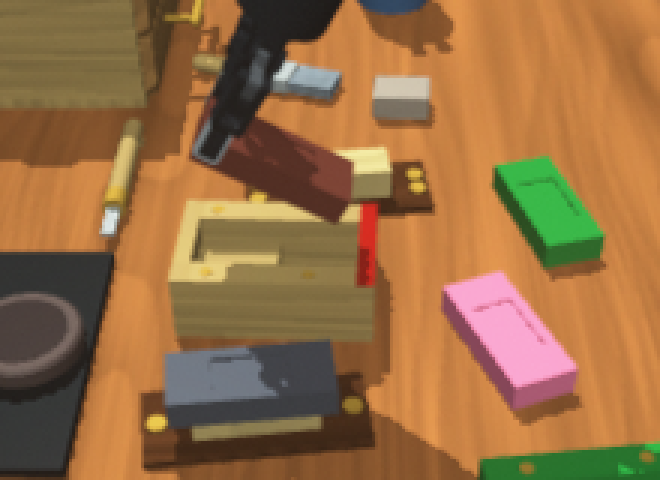

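The blank is clear of the mould and still lined up with the tool. Next: level it and carry it over to stand2.

```bash
python3 - <<'E'
from h import *
plan([.540,-.2256,.130],down(.107),12)
E
```

```text
"travel": [[-0.082, 0.242, 0.017], [-0.085, 0.241, 0.019], [-0.087, 0.24, 0.022], [-0.089, 0.239, 0.025], [-0.091, 0.238, 0.028], [-0.092, 0.237, 0.031], [-0.094, 0.236, 0.034], [-0.095, 0.235, 0.037], [-0.097, 0.234, 0.041], [-0.098, 0.233, 0.044], [-0.099, 0.232, 0.047], [-0.1, 0.231, 0.05]] "rotation": [[0.03, -0.39, -0.118], [0.03, -0.39, -0.118], [0.03, -0.39, -0.118], [0.03, -0.39, -0.119], [0.03, -0.39, -0.118], [0.03, -0.389, -0.119], [0.03, -0.39, -0.118], [0.029, -0.389, -0.119], [0.03, -0.39, -0.118], [0.029, -0.389, -0.119], [0.03, -0.39, -0.118], [0.029, -0.389, -0.119]]
```

>>> apply_moves(fingers=[0.5,0.5,0.5,0.5,0.5,0.5,0.5,0.5,0.5,0.5,0.5,0.5], travel=[[-0.08,0.24,0.02],[-0.08,0.24,0.02],[-0.09,0.24,0.02],[-0.09,0.24,0.02],[-0.09,0.24,0.03],[-0.09,0.24,0.03],[-0.09,0.24,0.03],[-0.1,0.24,0.04],[-0.1,0.23,0.04],[-0.1,0.23,0.04],[-0.1,0.23,0.05],[-0.1,0.23,0.05]], rotation=[[0.03,-0.39,-0.12],[0.03,-0.39,-0.12],[0.03,-0.39,-0.12],[0.03,-0.39,-0.12],[0.03,-0.39,-0.12],[0.03,-0.39,-0.12],[0.03,-0.39,-0.12],[0.03,-0.39,-0.12],[0.03,-0.39,-0.12],[0.03,-0.39,-0.12],[0.03,-0.39,-0.12],[0.03,-0.39,-0.12]])

```text
time: 10.7
tool_pos: [0.5391, -0.2258, 0.1278]
tcp_rot: [-3.135, -0.171, 0.007]
wrist_force: [0.2, 0.3, -4.6]
width: 0.629
grip_force: 96.0
```

```bash
cat > bfit.py <<'E'
from h import *
# fit blank pose (x,y,z of underside centre, yaw, pitch) from edges of masks in side+scene
s=read_state();tp=s["tool_pos"];r=R.from_rotvec(s["tcp_rot"]);print(s["time"],tp,r.as_matrix().round(3).tolist(),s["wrist_force"])
obs=[]
for n in ["scene","side"]:
    c=read_camera(n);g=proj(c,tp-[.05,0,0],n)[0]
    ds=regions_of(n,"blank");print(n,g.round(),[(np.round(d["bbox"]).tolist(),round(d["p"],2)) for d in ds])
    m=near(ds,g,30)
    cv2.imwrite(f"pics/b_{n}.png",cv2.resize(c["image"][int(g[1])-60:int(g[1])+60,int(g[0])-80:int(g[0])+80,::-1],(400,300),interpolation=3))
    if m is not None: obs.append((c,n,m))
cv2.imwrite("pics/b.png",np.hstack([cv2.imread(f"pics/b_{n}.png") for n in ("scene","side")]))
B=box(-.065,.065,-.028,.028,0,.026,3)
# occluded by fingers/hand: only count mask pixels outside and hull pixels that are reddish
def sets(p): return [(R.from_euler("zyx",[p[3],p[4],0])).apply(B)+p[:3]]
def cost(p):
    t=0
    for c,n,m in obs:
        K=4;h=np.zeros((1680,2240),np.uint8);cv2.fillConvexPoly(h,cv2.convexHull(((proj(c,sets(p)[0],n)+.5)*K-.5).round().astype(np.int32)),1)
        Mk=cv2.resize(m.astype(np.uint8),(2240,1680),interpolation=0)
        dark=cv2.resize((c["image"].max(2)<60).astype(np.uint8),(2240,1680),interpolation=0)
        t-=(h&Mk).sum()/max(1,(((h&(1-dark))|Mk)).sum())
    return t
x=r.apply([1,0,0]);p0=np.r_[tp-x*.053-[0,0,.004],np.arctan2(x[1],x[0]),0]
print("pred",p0.round(4),cost(p0))
S=np.array([p0]+[p0+d for d in np.diag([.006,.006,.006,.06,.06])])
q=minimize(cost,p0,method="Nelder-Mead",options=dict(initial_simplex=S,maxiter=400,xatol=1e-5,fatol=1e-5));print("fit",q.x.round(4),q.fun)
E
python3 bfit.py
```

```text
10.7 [ 0.53906054 -0.22578837  0.12777672] [[0.994, 0.109, -0.005], [0.109, -0.994, 0.001], [-0.004, -0.002, -1.0]] [ 0.15766688  0.33014745 -4.6453941 ]
scene [230. 241.] [([169.0, 213.0, 32.0, 39.0], 0.82), ([198.0, 225.0, 57.0, 34.0], 0.8), ([221.0, 204.0, 4.0, 21.0], 0.63)]
side [291. 128.] [([327.0, 189.0, 47.0, 48.0], 0.95), ([277.0, 114.0, 40.0, 23.0], 0.82), ([342.0, 152.0, 36.0, 38.0], 0.59)]
pred [ 0.4864 -0.2316  0.124   0.1091  0.    ] -1.6890880607374652
fit [ 0.4846 -0.2323  0.1236  0.1241 -0.0152] -1.7302208042258176
```

View pics/b.png

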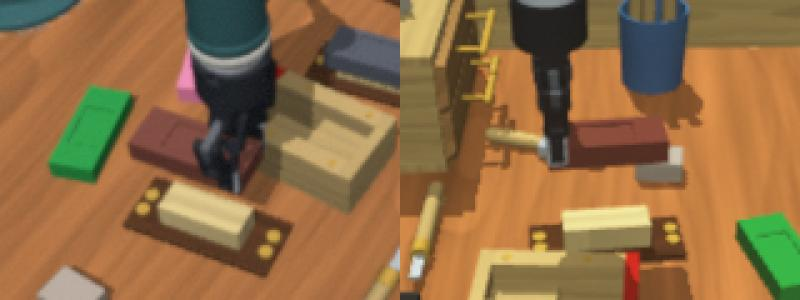

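The blank hangs level, within 2 mm of predicted. I'm lowering to just above the highest the plinth could be, then feeling for contact.

>>> apply_moves(fingers=[0.5,0.5,0.5,0.5,0.5,0.5,0.5], travel=[[0.01,0,0.3],[0.01,0,0.3],[0.01,-0.01,0.3],[0,0,0.3],[0,0,0.2],[0,0,0.1],[0,0,0]], rotation=[[0,0,0],[0,0,0],[0,0,0],[0,0,0],[0,0,0],[0,0,0],[0,0,0]])

```text
time: 11.6
tool_pos: [0.5407, -0.2248, 0.0539]
tcp_rot: [-3.136, -0.171, 0.004]
wrist_force: [-0.7, -0.3, -5.0]
width: 0.635
grip_force: 96.2
```

>>> apply_moves(fingers=[0.5,0.5,0.5,0.5,0.5], travel=[[0,0,0.04],[0,0,0.04],[0,0,0.04],[0,0,0],[0,0,0]], rotation=[[0,0,0],[0,0,0],[0,0,0],[0,0,0],[0,0,0]])

```text
time: 12.1
tool_pos: [0.5415, -0.2252, 0.0493]
tcp_rot: [3.137, 0.171, -0.001]
wrist_force: [-0.1, -0.7, -4.0]
width: 0.633
grip_force: 96.2
```

>>> apply_moves(fingers=[0.5,0.5,0.5,0.5,0.5,0.5], travel=[[0,0,0.03],[0,0,0.03],[0,0,0.03],[0,0,0.03],[0,0,0],[0,0,0]], rotation=[[0,0,0],[0,0,0],[0,0,0],[0,0,0],[0,0,0],[0,0,0]])

```text
time: 12.7
tool_pos: [0.5413, -0.2251, 0.0431]
tcp_rot: [-3.137, -0.171, 0.002]
wrist_force: [-0.2, 0.8, -3.4]
width: 0.629
grip_force: 96.4
```

```bash
python3 bfit.py
```

```text
12.7 [ 0.54134316 -0.22509568  0.04308913] [[0.994, 0.109, -0.001], [0.109, -0.994, 0.0], [-0.001, -0.0, -1.0]] [-0.24122103  0.75686547 -3.42293115]
scene [233. 261.] [([205.0, 246.0, 53.0, 31.0], 0.89), ([171.0, 214.0, 32.0, 43.0], 0.7), ([329.0, 231.0, 37.0, 31.0], 0.39)]
side [290. 154.] [([327.0, 191.0, 46.0, 46.0], 0.73), ([339.0, 153.0, 38.0, 37.0], 0.66), ([269.0, 139.0, 46.0, 27.0], 0.55)]
pred [ 0.4887 -0.2309  0.0391  0.1089  0.    ] -1.6703310919640737
fit [ 0.488  -0.2303  0.0394  0.1554 -0.0447] -1.6929481272930484
```

View pics/b.png

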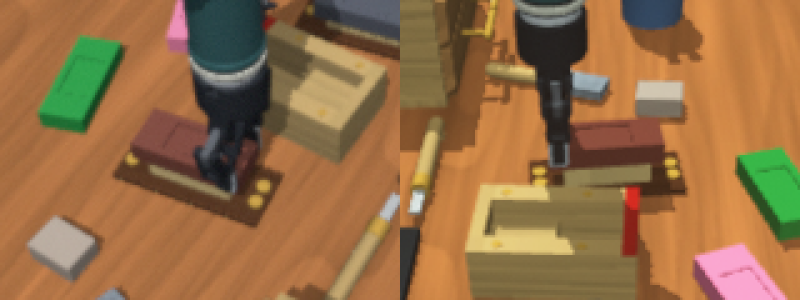

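The blank is centred over the plinth in both views, with only a small gap left beneath it. I'll keep lowering slowly.

>>> apply_moves(fingers=[0.5,0.5,0.5,0.5], travel=[[0,0,0.02],[0,0,0.02],[0,0,0],[0,0,0]], rotation=[[0,0,0],[0,0,0],[0,0,0],[0,0,0]])

```text
time: 13.3
tool_pos: [0.5415, -0.2251, 0.0429]
tcp_rot: [-3.137, -0.171, 0.002]
wrist_force: [-5.2, 2.5, 7.8]
width: 0.634
grip_force: 97.9
```

>>> apply_moves(fingers=[0.5,0.5,0.5,0.5], travel=[[0,0,0.02],[0,0,0.02],[0,0,0],[0,0,0]], rotation=[[0,0,0],[0,0,0],[0,0,0],[0,0,0]])

```text
time: 13.7
tool_pos: [0.5416, -0.2251, 0.0428]
tcp_rot: [-3.137, -0.171, 0.002]
wrist_force: [-8.4, 3.8, 19.1]
width: 0.632
grip_force: 99.2
```

>>> apply_moves(fingers=[0.5,0.5,0.5,0.5], newtons=50, travel=[[0,0,-0.03],[0,0,-0.03],[0,0,0],[0,0,0]], rotation=[[0,0,0],[0,0,0],[0,0,0],[0,0,0]])

```text
time: 14.1
tool_pos: [0.5415, -0.2251, 0.043]
tcp_rot: [-3.137, -0.171, 0.001]
wrist_force: [-3.1, 2.9, 7.1]
width: 0.63
grip_force: 97.3
```

```bash
python3 - <<'E'
from h import *
c=read_camera("side");d=cv2.resize(c["image"][125:185,245:335,::-1],(720,480),interpolation=3);cv2.imwrite("pics/s5.png",d);s=read_state();print(s["torque"],s["wrist_force"])
E
```

```text
[ 0.36497978  0.58393397 -0.05821063] [-3.53105297  2.27267535  6.36580115]
```

View pics/s5.png

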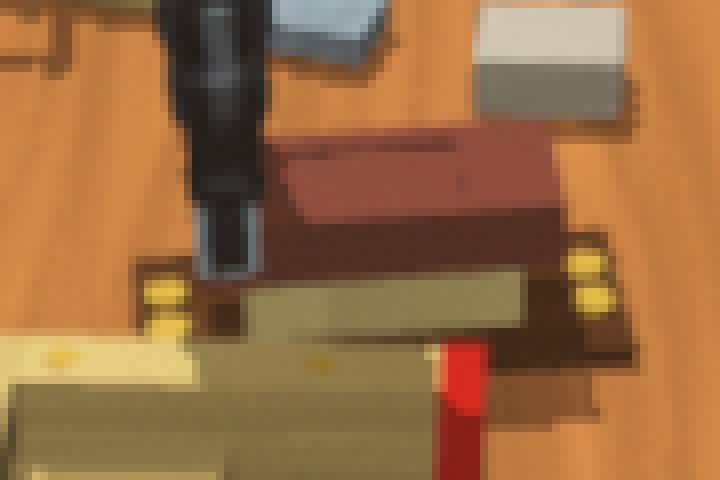

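The blank lies flat on the plinth with no visible gap. I'll release most of the remaining load and open the fingers.

>>> apply_moves(fingers=[0.5,0.5,0.65,0.68,0.72,0.78,0.85,0.85], newtons=20, travel=[[0,0,-0.02],[0,0,0],[0,0,0],[0,0,0],[0,0,0],[0,0,0],[0,0,0],[0,0,0]], rotation=[[0,0,0],[0,0,0],[0,0,0],[0,0,0],[0,0,0],[0,0,0],[0,0,0],[0,0,0]])

```text
time: 14.95
tool_pos: [0.5415, -0.2252, 0.0432]
tcp_rot: [3.137, 0.171, -0.001]
wrist_force: [-1.2, -0.0, -0.2]
width: 0.848
grip_force: 0.0
```

>>> apply_moves(fingers=[0.85,0.85,0.85,0.85,0.85,0.85,0.85,0.85,0.85,0.85], travel=[[0,0,-0.1],[0,0,-0.2],[0,0,-0.4],[0,0,-0.6],[0,0,-0.8],[0,0,-0.8],[-0.5,0,-0.8],[-0.5,0,-0.8],[-0.5,0,0],[0,0,0]], rotation=[[0,0,0],[0,0,0],[0,0,0],[0,0,0],[0,0,0],[0,0,0],[0,0,0],[0,0,0],[0,0,0],[0,0,0]])

```text
time: 15.95
tool_pos: [0.4659, -0.2339, 0.2716]
tcp_rot: [3.134, 0.169, 0.004]
wrist_force: [-0.4, -0.1, 0.1]
width: 0.853
grip_force: 0.0
```

```bash
python3 - <<'E'
from h import *
s=read_state();print(s["time"],s["wrist_force"])
B=box(-.065,.065,-.028,.028,0,.026,3)
obs=[]
for n in ["wrist","scene","side"]:
    c=read_camera(n);m=near(regions_of(n,"blank"),proj(c,[.488,-.231,.055],n)[0],15)
    print(n,m is not None)
    if m is not None: obs.append((c,n,m))
    if n!="side":
        g=proj(c,[.488,-.231,.05],n)[0].astype(int);im=c["image"][max(0,g[1]-75):g[1]+75,max(0,g[0]-100):g[0]+100,::-1];cv2.imwrite(f"pics/f_{n}.png",cv2.resize(im,(400,300),interpolation=3))
cv2.imwrite("pics/f.png",np.hstack([cv2.imread(f"pics/f_{n}.png") for n in ("wrist","scene")]))
mod=lambda p:[place(p,B)+[0,0,p[3]]]
for o in [[a] for a in obs]+[obs]: print(o[0][1],fit([.488,-.231,.107,.036],o,mod))
E
```

```text
15.95 [-0.35308653 -0.09353014  0.1076229 ]
wrist True
scene True
side True
wrist (array([ 0.48829344, -0.23165065,  0.11092223,  0.03789507]), np.float64(0.9825740448243467))
scene (array([ 0.48808454, -0.23202482,  0.10289328,  0.03845836]), np.float64(0.9533623172039976))
side (array([ 0.48859779, -0.23114327,  0.09474879,  0.03919985]), np.float64(0.9371046833913723))
wrist (array([ 0.48862213, -0.23159457,  0.10616397,  0.0379557 ]), np.float64(0.9563642855926126))
```

View pics/f.png

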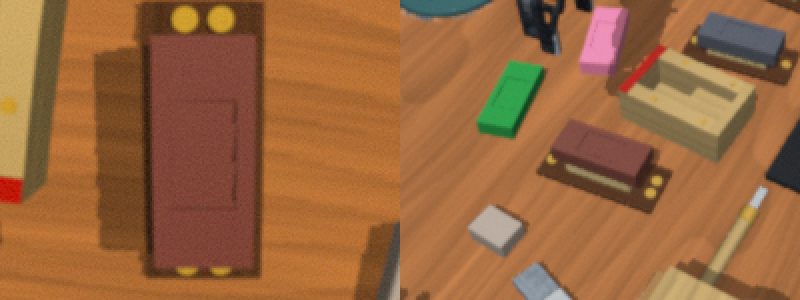

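The blank lies flat on the two-stud stand. All three cameras agree its centre is within about 1 mm of the stand's, and the gripper is clear.

```bash
python3 -c "
from workcell import *
print(finish_job())"
```

```text
the job is handed in; nothing more can be done
None
```

The job is handed in at about 16 s on the robot's clock: I tipped the reddish blank in its mould, gripped its raised end and lifted it out, and it now lies flat on the two-stud stand, within about 1 mm of centre by the cameras; the handover gave no verdict.

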